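Swing a mosaic panel home on its pivot pin

TASK

The mosaic panel lies askew on the jig board with the steel pivot pin standing in its end notch. Push it steadily so that it swings round the pin, in under the hand-rest bridge, until its long edge lies flush along the wooden stop batten, with the pin still seated in the notch. Do not bat it, and leave the jar, brush, hammer and crate where they are.

Things in the scene. Friction and masses are not known exactly. Their poses are not given: they have to be found in the camera images.
- jig: Fixed plywood jig board, 360 (x) by 540 (y) by 12 mm, lying on the table; origin under its centre, z up, top 12 mm above the origin; its yaw is 1.2 to 1.7 rad, so its +x points to the robot's left and its -y away from the robot. It carries the pivot pin, the stop batten and the hand-rest bridge, whose places are given in its frame.
- pivot_pin (a point): Foot of the fixed steel pivot pin (12 mm diameter, rises 45 mm) on its axis at the board's top, at jig (80, 140, 12) mm; axes as the jig.
- batten_face (a point): Point at the foot of the wooden stop batten's face, which looks to the jig's -x, at jig (131, -90, 12) mm; axes as the jig. The batten is 22 mm tall, 30 mm wide and runs along jig y from -95 to 115 mm.
- bridge_edge (a point): Middle of the lower edge, on the jig's -x side, of the aluminium hand-rest bridge, at jig (10, 20, 132) mm; axes as the jig. Its flat beam spans jig x 10 to 42 mm and y -195 to 235 mm, underside 120 mm above the board, 22 mm thick, on two posts 30 (x) by 20 mm (feet 50 by 24 mm) centred at jig (26, -183) and (26, 223) mm.
- panel: Loose flat mosaic panel, stone tesserae on aluminium, 100 (x) by 270 (y) by 28 mm thick, 0.5 to 0.9 kg. Origin: on the underside, in the notch, where the pin's axis belongs; the panel reaches 240 mm to -y (free end), 30 mm to +y (notched end), 50 mm to each side. Notch: 17 mm wide, open at the +y end, ends at y = -8.5 mm. At home its axes are parallel to the jig's.
- panel_corner (a point): Bottom corner of the panel's free end on the batten side, panel (50, -240, 0) mm. At home the +x edge lies on the batten (1 mm play), and the -x edge, the one to push, lies 20 mm in beneath the bridge beam. At the start the free end is swung 20 to 37 degrees away from the batten (yaw negative relative to the jig). Axes as the panel.
- jar: White plastic jar, 48 mm wide, 65 mm tall, standing on the table just off the jig board's +x side; origin under its centre. Leave alone.
- brush: Brush, 150 mm long, lying on the table just off the jig board's +x side; origin under its middle, x along it. Leave alone.
- hammer: Hammer lying on the table off the jig board's -x side; origin under its middle, handle to its -x. Leave alone.
- crate: Open black plastic crate, 160 by 120 by 60 mm, on the table off the jig board's +x side; origin under its centre. Leave alone.

How it is judged:
By the outcome, as a careful person would: the job done as asked, in the order asked, and still so for the second after the job is handed in, with the robot touching nothing.
It also fails if it takes over 35 s, if anything falls off the work surface, if the arm or the gripper's body presses on something with over 40 N, if the wrist force passes 120 N, or if a joint passes its speed limit or range.

ROBOT

A 6-joint arm with a two-finger parallel gripper is mounted at the origin on the work surface. World frame = base frame: x ahead of the robot, y to its left, z up, the work surface at z = 0. Lengths are in m, angles in rad, forces in N, time in s.
With the tool pointing down it reaches from about 0.275 to 0.825 m from the base axis. Payload 4.9 kg.
Tool frame: the origin (TCP) lies midway between the tips of the shut fingers; the grasp point (between the pads) lies 19 mm behind it (grip_point_offset is the distance from the TCP to the grasp point, in m); z points along the fingers, x is the direction in which the jaws open and shut, and the axes are right-handed (so a half turn about z gives the same grasp; the last joint's range is limited). The gripper opens to 85 mm and grips with 20 to 120 N. Pads are 22 mm wide; open, the fingers measure 114 mm over their backs; the gripper's body (76 mm by 85 mm) begins 54 mm behind the grasp point. The pads swing forward as they close: fully open they stand 13 mm farther back than shut.
Start: joints at [1.02, 0.326, -0.193, 1.052, 0, 1.437], TCP at [0.223, 0.503, 0.231] pointing down, gripper open.
Joint ranges: [-2.65, 2.65], [-0.97, 1.79], [-1.3, 1.35], [-1.93, 2.1], [-1.47, 1.37], [-3.14, 3.14]. Speed limits (rad/s): [2.57, 2.57, 3.14, 3.14, 3.14, 3.14].

INTERFACE

Orientations are given as a rotation vector (axis times angle).
In Python, from cell import * gives the robot as it stands. Calls block until the motion is done:
- movep(position, orientation): joint-space move of the TCP to a pose.
- move_l(position, velocity=0.15, rot=None, until_force=None): straight line of the TCP; rot=None keeps the orientation; velocity is the mean speed in m/s. With until_force (N) it stops when the force on the tool has changed by that much, and returns True; else False.
- set_joints(angles): joint-space move.
- let_go() and grab(newtons=None): open the fingers fully, or close them until they stop; newtons is the grip in N (None keeps the last).
- sleep(seconds).
- ik(position, orientation): joint angles nearest the present ones, or None.
- get_state(): the state.
- grab_frame(name): name is "scene" or "top" or "wrist"; returns a dict with "img" (384x512x3 uint8, red, green, blue), "fx", "fy", "cx", "cy" (pixels), "cam_to_world" (4x4, takes a point from camera to world coordinates); the wrist camera has in their place "T_tool_cam" (4x4, takes a point from camera to tool coordinates, whose origin is the TCP and whose axes are the tool frame's). Camera axes: x right, y down, z forward; pixel columns grow to the right and rows downward; lengths in m; the calibration is good to about 2 mm. A picture is of the moment at which its call begins: read the wrist's pose just before it. There is no depth.
A pose or a line that the arm cannot do raises MotionError and nothing moves.
- sign_off(): hands the job in, once; it reports no verdict.
Trained networks look in the newest picture that a camera, given by its name, has taken for a name from the list of things; names that differ only in an ending like _2 or _b are one class to them, and where a whole thing is asked for, a point or a joint stands for the part that bears it (a point fixed in the world has none). Each returns a list of dicts, best first, with "score" (0 to 1); they miss things now and then, are a little off and sometimes report something else, mostly with a low value. They report only what shows in the picture. A call takes as long as a camera call.
- spot_in(camera, name): "centre" ([column, row] in pixels, amid what is visible of it).
- silhouettes(camera, name): "mask" (384x512 bool, what is visible of it) and "centre" ([column, row] in pixels, amid what is visible of it).
- tip_of(camera, name): "centre" ([column, row] in pixels: a listed point, or the origin of a listed thing).
The state is a dict: "clock": time; "q": joint angles; "joint_velocities": joint speeds; "tau": joint torques, N m; "position": TCP position; "eef_rot": TCP orientation; "contact_force": force on the tool from outside, world axes, zero at the start; "wrist_torque": the same for the moment, N m; "finger_gap": opening from 0.0 (shut) to 1.0 (fully open).
Only numpy, scipy, OpenCV 4.12 (cv2) and the standard library are available. Lean on these libraries where they do the work, as an engineer would, in place of code of your own. Each camera call takes 0.05 s, during which the arm holds its last target.

## Working session

There is one attempt and no reset: what is moved stays moved. The work goes in short steps, each a Python script; the robot and the scene stay as the last script left them, time stands still between calls to the robot, and variables do not carry over. Pictures are saved under pics/ and viewed, and the job is handed in when it is done.

```bash
mkdir -p pics; ls; python3 - <<'E'
from cell import *
import cv2
s=get_state(); print(s)
for n in ("scene","top","wrist"):
    f=grab_frame(n); cv2.imwrite(f"pics/{n}0.png",f["img"][:,:,::-1])
    print(n,f["fx"],f["cx"],f["cy"],f.get("cam_to_world",f.get("T_tool_cam")))
    if n!="wrist":
        for k in ("pivot_pin","batten_face","bridge_edge","panel_corner","panel","jig"):
            print(k,[(r["centre"],round(r["score"],2)) for r in tip_of(n,k)][:3])
print(get_state()["clock"])
E
```

```text
pics
{'clock': 0.0, 'q': array([ 1.01980912e+00,  3.26892088e-01, -1.93618012e-01,  1.05199147e+00,
        1.11957975e-05,  1.43656425e+00]), 'joint_velocities': array([-5.89481654e-04, -2.71157917e-05,  1.91363831e-04, -7.08865478e-04,
       -4.85613559e-04, -8.74098835e-04]), 'tau': array([-7.00519631e-04, -4.43404913e+01,  2.62437505e+01,  1.55822723e-02,
       -3.36531584e-04,  1.76461947e-05]), 'position': array([0.22232687, 0.50241323, 0.23051708]), 'eef_rot': array([ 2.63233815e+00,  1.71343742e+00, -2.42724813e-03]), 'contact_force': array([-0.35012612, -0.1028392 ,  0.35325956]), 'wrist_torque': array([ 0.00224819,  0.06500586, -0.01458096]), 'finger_gap': 0.9980670022909337}
scene 374.3166775518759 257.2675136442538 197.39452162929936 [[-0.83503226  0.30730877 -0.45637972  1.08026449]
 [ 0.55016701  0.47558785 -0.6863909   0.78078856]
 [ 0.00611471 -0.82424361 -0.56620234  0.69506777]
 [ 0.          0.          0.          1.        ]]
pivot_pin [([278.3, 213.6], 0.89)]
batten_face [([206.5, 237.3], 0.95)]
bridge_edge [([234.8, 171.2], 0.91)]
panel_corner [([200.0, 206.9
[... 155 characters left out ...]
  0.09837116  0.45757473]
 [-0.99987662  0.01414533  0.00683101  0.04555923]
 [-0.00818875 -0.09826745 -0.99512635  1.19501616]
 [ 0.          0.          0.          1.        ]]
pivot_pin [([252.4, 211.8], 0.56)]
batten_face [([258.3, 129.4], 0.56)]
bridge_edge [([296.2, 178.7], 0.77)]
panel_corner [([293.6, 178.6], 0.25)]
panel [([256.5, 215.9], 0.91)]
jig []
wrist 303.4131634394841 252.93495977212166 191.98572750273533 [[ 9.99999261e-01  9.42628110e-04 -7.67882040e-04  1.32525986e-04]
 [-6.37838618e-04  9.44431241e-01  3.28708417e-01 -8.48381648e-02]
 [ 1.03506158e-03 -3.28707685e-01  9.44431145e-01 -1.43692915e-01]
 [ 0.00000000e+00  0.00000000e+00  0.00000000e+00  1.00000000e+00]]
0.75
```

View pics/scene0.png

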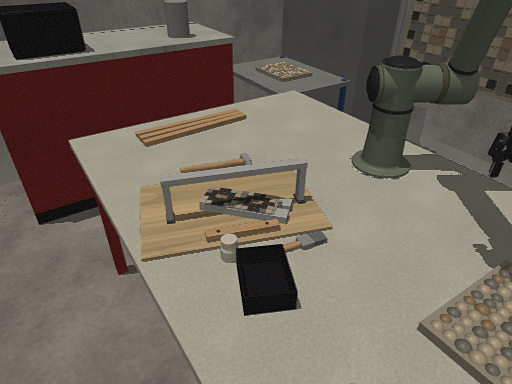

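View pics/top0.png

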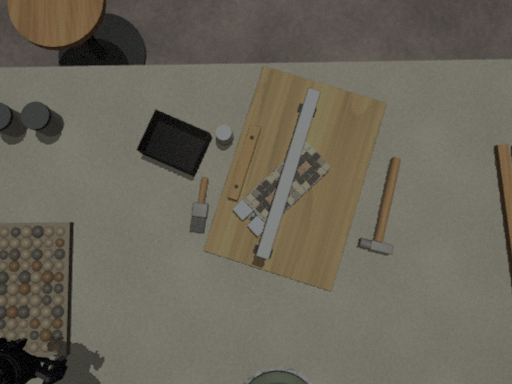

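```bash
cat > h.py <<'E'
import numpy as np
SC=dict(f=374.3166775518759,cx=257.2675,cy=197.3945,T=np.array([[-0.83503226,0.30730877,-0.45637972,1.08026449],[0.55016701,0.47558785,-0.6863909,0.78078856],[0.00611471,-0.82424361,-0.56620234,0.69506777],[0,0,0,1]]))
TP=dict(f=437.4636,cx=254.07445,cy=193.17909,T=np.array([[-0.01340512,-0.9950595,0.09837116,0.45757473],[-0.99987662,0.01414533,0.00683101,0.04555923],[-0.00818875,-0.09826745,-0.99512635,1.19501616],[0,0,0,1]]))
def ray(c,px,z):
    d=c["T"][:3,:3]@np.array([(px[0]-c["cx"])/c["f"],(px[1]-c["cy"])/c["f"],1]); o=c["T"][:3,3]
    return o+d*(z-o[2])/d[2]
def proj(c,P):
    P=np.atleast_2d(P); q=(P-c["T"][:3,3])@c["T"][:3,:3]
    return np.c_[q[:,0]/q[:,2]*c["f"]+c["cx"],q[:,1]/q[:,2]*c["f"]+c["cy"]]
def w(pose,P):
    x,y,a=pose; P=np.atleast_2d(np.asarray(P,float))
    return np.c_[x+np.cos(a)*P[:,0]-np.sin(a)*P[:,1],y+np.sin(a)*P[:,0]+np.cos(a)*P[:,1],P[:,2]]
E
python3 - <<'E'
from h import *
for n,a,b,z in (("pin",[278.3,213.6],[252.4,211.8],.012),("bat",[206.5,237.3],[258.3,129.4],.012),("br",[234.8,171.2],[296.2,178.7],.132),("corner",[200,206.9],[293.6,178.6],.012)):
    print(n,ray(SC,a,z),ray(TP,b,z))
E
```

```text
pin [0.52386268 0.05985731 0.012     ] [0.523951   0.05888994 0.012     ]
bat [0.7565523  0.03993498 0.012     ] [0.75103072 0.03966236 0.012     ]
br [ 0.6069587  -0.05204146  0.132     ] [ 0.59680396 -0.05073403  0.132     ]
corner [ 0.70761513 -0.10022485  0.012     ] [ 0.6128982  -0.05453307  0.012     ]
```

The scene view shows the askew panel under the bridge. In the top view the board corners are about (264,67), (385,103), (331,290) and (205,250), and the panel's free end is near (318,160). The detected points agree to within 1 cm. Next I fit the jig and panel poses.

```bash
cat > fit.py <<'E'
from h import *
from cell import *
import cv2
from scipy.optimize import least_squares
f={n:grab_frame(n)["img"] for n in ("scene","top")}
C={"scene":SC,"top":TP}
J=np.array([[80,140,12],[131,-90,12],[10,20,132]])/1e3
obs={"scene":np.array([[278.3,213.6],[206.5,237.3],[234.8,171.2]]),"top":np.array([[252.4,211.8],[258.3,129.4],[296.2,178.7]])}
BC=np.array([[180,-270,12],[-180,-270,12],[-180,270,12],[180,270,12]])/1e3
bo=np.array([[264,67],[385,103],[331,290],[205,250]])
r=least_squares(lambda p:np.concatenate([(proj(C[c],w(p,J))-obs[c]).ravel() for c in C]+[(proj(TP,w(p,BC))-bo).ravel()]),[.6,0,1.4],loss="soft_l1")
jig=r.x; print("jig",jig,r.fun.round(1))
masks={n:silhouettes(n,"panel")[0]["mask"] for n in C}
pin=w(jig,[.08,.14,.012])[0]
Bm={}
def poly(p,c):
    P=np.array([[x,y,z] for x in(-.05,.05) for y in(-.24,.03) for z in(.012,.04)])
    return cv2.convexHull(proj(c,w(p,P)).astype(np.float32))
def cost(p):
    t=0
    for n in C:
        m=np.zeros((384*4,512*4),np.uint8); cv2.fillConvexPoly(m,(poly(p,C[n])*4).astype(np.int32),1)
        # ignore bridge region
        m=cv2.resize(m*255,(512,384),interpolation=cv2.INTER_AREA)/255.
        B=np.zeros((384,512),np.uint8)
        for bx in ([[10,42],[-195,235],[132,154]],[[1,51],[-197,-165],[12,154]],[[1,51],[205,240],[12,154]]):
            P=np.array([[x,y,z] for x in bx[0] for y in bx[1] for z in bx[2]])/1e3
            cv2.fillConvexPoly(B,cv2.convexHull(proj(C[n],w(jig,P)).astype(np.float32)).astype(np.int32),1)
        B=cv2.dilate(B,np.ones((3,3)))
        t+=np.abs(m-masks[n])[B==0].sum()
    return t
from scipy.optimize import minimize
best=min((minimize(lambda p:cost(p),[pin[0],pin[1],jig[2]-d],method="Nelder-Mead",options=dict(initial_simplex=[[pin[0],pin[1],jig[2]-d],[pin[0]+.005,pin[1],jig[2]-d],[pin[0],pin[1]+.005,jig[2]-d],[pin[0],pin[1],jig[2]-d-.07]])) for d in (.35,.45,.55,.65)),key=lambda r:r.fun)
p=best.x; c,s=np.cos(jig[2]),np.sin(jig[2]); d=p[:2]-jig[:2]
print("panel",p,"cost",best.fun,"rel yaw deg",np.degrees(p[2]-jig[2]),"origin in jig mm",1e3*np.array([c*d[0]+s*d[1],-s*d[0]+c*d[1]]))
import sys
for n in C:
    im=cv2.resize(f[n][:,:,::-1],None,fx=4,fy=4,interpolation=cv2.INTER_CUBIC)
    def dr(P,col): cv2.polylines(im,[(proj(C[n],P)*4+2).astype(np.int32)],True,col,1)
    dr(w(jig,BC),(0,0,255)); 
    for z in (.012,.04): dr(w(p,[[.05,-.24,z],[-.05,-.24,z],[-.05,.03,z],[.05,.03,z]]),(0,255,0))
    dr(w(jig,[[.01,-.195,.132],[.01,.235,.132]]),(255,0,255)); dr(w(jig,[[.131,-.095,.012],[.131,.115,.012]]),(255,255,0)); dr(w(jig,[[.08,.14,.012],[.08,.14,.057]]),(255,0,0))
    q=proj(C[n],w(jig,[0.05,0,.04]))[0]*4; x0,y0=int(q[0]-390),int(q[1]-290)
    x0=max(x0,0);y0=max(y0,0)
    cv2.imwrite(f"pics/{n}_{sys.argv[1]}.png",im[y0:y0+600,x0:x0+800])
np.save(f"fit.npy",np.r_[jig,p]); print(get_state()["clock"])
E
python3 fit.py a
```

```text
jig [ 0.62435737 -0.06262033  1.24998968] [ 1.4 -1.2  0.7 -2.   0.4  0.9  0.6  2.7  2.3 -0.1 -1.7 -4.7 -0.7 -3.
  2.3 -1.4  0.5  0.7 -2.2 -0.7]
panel [0.51345513 0.05501623 0.73597071] cost 437.55686274509804 rel yaw deg -29.451117399443778 origin in jig mm [ 76.66385951 142.33874648]
0.95
```

View pics/top_a.png

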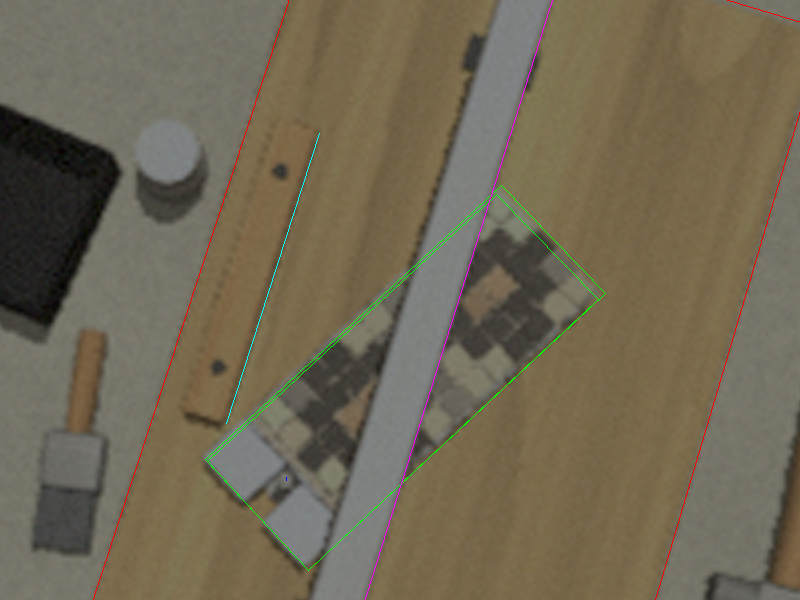

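View pics/scene_a.png

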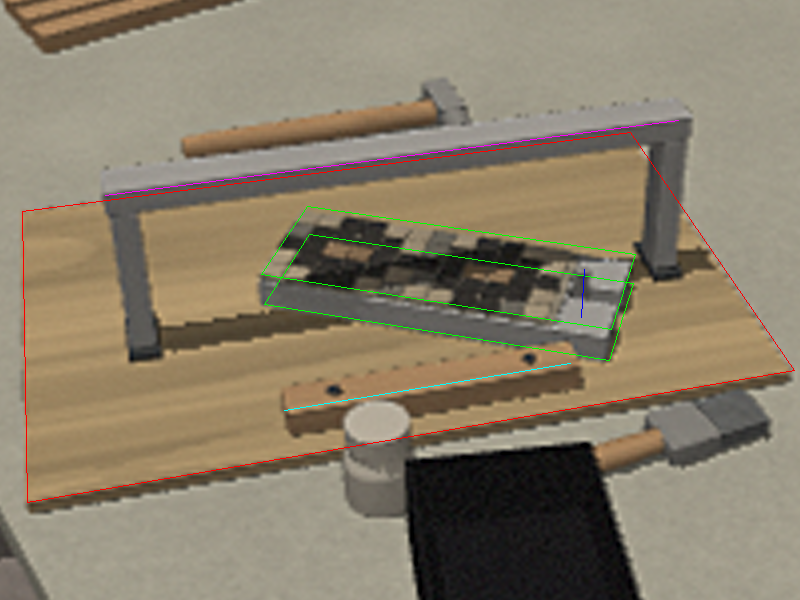

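The panel fit looks good, but the drawn batten line sits about 4 mm off. I'll refine the jig pose with its silhouette.

```bash
cat > jigfit.py <<'E'
from h import *
from cell import *
import cv2
from scipy.optimize import minimize
C={"scene":SC,"top":TP}; J0=np.load("fit.npy")[:3]
bx0=np.array([[x,y,z] for x in(-.18,.18) for y in(-.27,.27) for z in(0,.012)])
out={}
for n in C:
    im=grab_frame(n)["img"]; r=silhouettes(n,"jig"); print(n,[(x["score"],x["mask"].sum()) for x in r])
    m=r[0]["mask"]; out[n]=m
    v=im[:,:,::-1].copy(); v[m]=v[m]//2+np.array([0,0,127],np.uint8); cv2.imwrite(f"pics/jm_{n}.png",v)
def cost(p,cams):
    t=0
    for n in cams:
        m=np.zeros((384*4,512*4),np.uint8); cv2.fillConvexPoly(m,(cv2.convexHull(proj(C[n],w(p,bx0)).astype(np.float32))*4+2).astype(np.int32),1)
        m=cv2.resize(m*255,(512,384),interpolation=cv2.INTER_AREA)/255.
        h=cv2.morphologyEx(out[n].astype(np.uint8),cv2.MORPH_CLOSE,np.ones((3,3)))
        t+=np.abs(m-h).sum()
    return t
for cams in (["top"],["scene"],["top","scene"]):
    S=[J0,J0+[.01,0,0],J0+[0,.01,0],J0+[0,0,.05]]
    r=minimize(cost,J0,args=(cams,),method="Nelder-Mead",options=dict(initial_simplex=S)); print(cams,r.x,r.fun)
E
python3 jigfit.py
```

```text
scene [(0.84, np.int64(11363)), (0.15, np.int64(2286))]
top [(0.62, np.int64(22838)), (0.6, np.int64(1141))]
['top'] [ 0.62163246 -0.06215737  1.25334987] 3195.5137254901956
['scene'] [ 0.62441402 -0.06519979  1.25154118] 3750.38431372549
['top', 'scene'] [ 0.62229581 -0.06364749  1.25106527] 7037.380392156863
```

Both cameras put the jig at about (0.6225, -0.063, yaw 1.2515) to within 3 mm. My plan is to shut the fingers, tilt the tool back about 38° so the body clears the beam, and push the -x edge along an arc about the pin. I'll check feasibility first.

```bash
cat > plan.py <<'E'
from h import *
from scipy.spatial.transform import Rotation as R
jig=np.array([.6225,-.063,1.2515]); pin=w(jig,[.08,.14,.012])[0]
T=np.radians(38); RAD=.195
def pose(rel,gap,z=.026,sgn=-1,rad=RAD,lead=.0114):
    """TCP pose: leading corner at distance gap short of panel -x edge when panel rel yaw = rel"""
    a=jig[2]+rel; u=np.array([np.cos(a),np.sin(a),0]); v=np.array([-np.sin(a),np.cos(a),0])
    zt=np.sin(T)*u-np.array([0,0,np.cos(T)]); yt=sgn*v; xt=np.cross(yt,zt)
    p=pin-u*(.05+gap+lead)-v*rad; p[2]=z
    return p, R.from_matrix(np.c_[xt,yt,zt]).as_rotvec()
E
python3 - <<'E'
from plan import *
from cell import *
print(pin)
for sgn in(-1,1):
  for rel,g,z in((-.514,.04,.2),(-.514,.04,.026),(-.514,0,.026),(-.25,0,.026),(0,0,.026),(0.03,0,.026),(0,.06,.026),(0,.06,.25)):
    p,r=pose(rel,g,z,sgn); q=ik(p,r); print(sgn,rel,g,z,p.round(3),None if q is None else np.round(q,2))
E
```

```text
[0.51468797 0.05690232 0.012     ]
-1 -0.514 0.04 0.2 [ 0.571 -0.156  0.2  ] [-0.72  0.33 -0.45  0.7   0.66  0.14]
-1 -0.514 0.04 0.026 [ 0.571 -0.156  0.026] [-0.72  0.6  -0.6   0.29  0.66  0.14]
-1 -0.514 0 0.026 [ 0.6   -0.129  0.026] [-0.64  0.6  -0.59  0.23  0.65  0.24]
-1 -0.25 0 0.026 [ 0.646 -0.1    0.026] [-0.56  0.71 -0.33  0.53  0.66  0.01]
-1 0 0 0.026 [ 0.681 -0.063  0.026] [-0.48  0.82 -0.08  0.79  0.65 -0.2 ]
-1 0.03 0 0.026 [ 0.684 -0.058  0.026] [-0.47  0.84 -0.05  0.82  0.65 -0.23]
-1 0 0.06 0.026 [ 0.662 -0.12   0.026] [-0.57  0.84 -0.04  0.88  0.64 -0.31]
-1 0 0.06 0.25 [ 0.662 -0.12   0.25 ] [-0.57  0.63  0.17  1.3   0.64 -0.31]
1 -0.514 0.04 0.2 [ 0.571 -0.156  0.2  ] [-0.72  0.33 -0.45  0.7   0.66 -3.  ]
1 -0.514 0.04 0.026 [ 0.571 -0.156  0.026] [-0.72  0.6  -0.6   0.29  0.66 -3.  ]
1 -0.514 0 0.026 [ 0.6   -0.129  0.026] [-0.64  0.6  -0.59  0.23  0.65 -2.9 ]
1 -0.25 0 0.026 [ 0.646 -0.1    0.026] [-0.56  0.71 -0.33  0.53  0.66 -3.13]
1 0 0 0.026 [ 0.681 -0.063  0.026] [-0.48  0.82 -0.08  0.79  0.65  2.94]
1 0.03 0 0.026 [ 0.684 -0.058  0.026] [-0.47  0.84 -0.05  0.82  0.65  2.92]
1 0 0.06 0.026 [ 0.662 -0.12   0.026] [-0.57  0.84 -0.04  0.88  0.64  2.83]
1 0 0.06 0.25 [ 0.662 -0.12   0.25 ] [-0.57  0.63  0.17  1.3   0.64  2.83]
```

```bash
python3 - <<'E'
from plan import *
from cell import *
import cv2
grab(20)
s=get_state(); move_l(s["position"]+[0.0,0,.12],velocity=.25)
p,r=pose(-.514,.045,.3); movep(p,r)
p,r=pose(-.514,.045,.026); move_l(p,velocity=.2)
s=get_state(); print(s["clock"],s["position"],p,s["contact_force"],s["finger_gap"])
for n in ("scene","top","wrist"): cv2.imwrite(f"pics/{n}_b.png",grab_frame(n)["img"][:,:,::-1])
E
```

```text
6.7167 [ 0.56767228 -0.15938861  0.02690399] [ 0.56706153 -0.15897489  0.026     ] [-0.20773697 -0.92432357  0.04978526] -0.0015300400123036647
```

```bash
python3 -c "
import cv2,numpy as np
a=cv2.imread('pics/top_b.png')[60:300,200:400];b=cv2.imread('pics/scene_b.png')[130:270,120:340]
a=cv2.resize(a,None,fx=2.4,fy=2.4);b=cv2.resize(b,None,fx=2,fy=2)
c=np.zeros((600,800,3),np.uint8);w=cv2.resize(cv2.imread('pics/wrist_b.png'),(320,240))
c[:576,:480]=a[:576];c[:210,480:]=cv2.resize(b,(320,210));c[220:460,480:]=w
cv2.imwrite('pics/comb_b.png',c)"
```

```text
(no output)
```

View pics/comb_b.png

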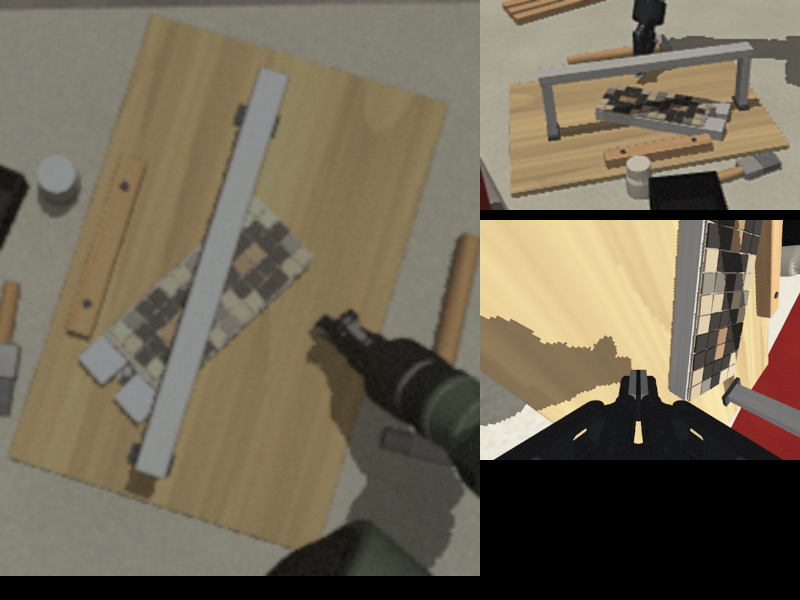

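The shut fingers stand off the panel's -x edge and clear of the beam and hammer, with no contact force. I'll approach gently until they touch, then sweep the arc.

```bash
cat > push.py <<'E'
from plan import *
from cell import *
import cv2
s=get_state()
p,r=pose(-.514,-.012,.026); hit=move_l(p,velocity=.03,until_force=2.0)
s1=get_state(); a=jig[2]-.514; u=np.array([np.cos(a),np.sin(a),0])
p0,_=pose(-.514,0,.026); gap=float((p0-s1["position"])@u); print("hit",hit,"gap at contact mm",gap*1e3,"t",s1["clock"],s1["contact_force"])
np.save("gap.npy",gap)
if hit:
    for i,rel in enumerate((-.43,-.34,-.25,-.16)):
        p,r=pose(rel,gap,.026,rad=RAD-.0005*(i+1)); st=move_l(p,velocity=.045,rot=r,until_force=30)
        s=get_state(); print(rel,st,s["clock"].__round__(2),s["contact_force"].round(1),s["position"].round(4))
        if st: break
for n in ("scene","top","wrist"): cv2.imwrite(f"pics/{n}_c.png",grab_frame(n)["img"][:,:,::-1])
a=cv2.imread('pics/top_c.png')[60:300,200:400];b=cv2.imread('pics/scene_c.png')[130:270,120:340]
c=np.zeros((600,800,3),np.uint8);c[:576,:480]=cv2.resize(a,None,fx=2.4,fy=2.4);c[:210,480:]=cv2.resize(b,(320,210));c[220:460,480:]=cv2.resize(cv2.imread('pics/wrist_c.png'),(320,240))
cv2.imwrite('pics/comb_c.png',c)
E
python3 push.py
```

```text
hit True gap at contact mm -7.538522090186127 t 8.4333 [-0.29659189  0.57091036  0.88060218]
-0.43 False 8.97 [ 0.3 -0.2  0.2] [ 0.6204 -0.1148  0.0258]
-0.34 False 9.52 [-0.2 -0.4  0.1] [ 0.635  -0.1042  0.026 ]
-0.25 False 10.07 [ 0.6 -0.3  0.1] [ 0.6487 -0.0925  0.026 ]
-0.16 False 10.62 [0.2 0.5 0.8] [ 0.6611 -0.0796  0.026 ]
```

View pics/comb_c.png

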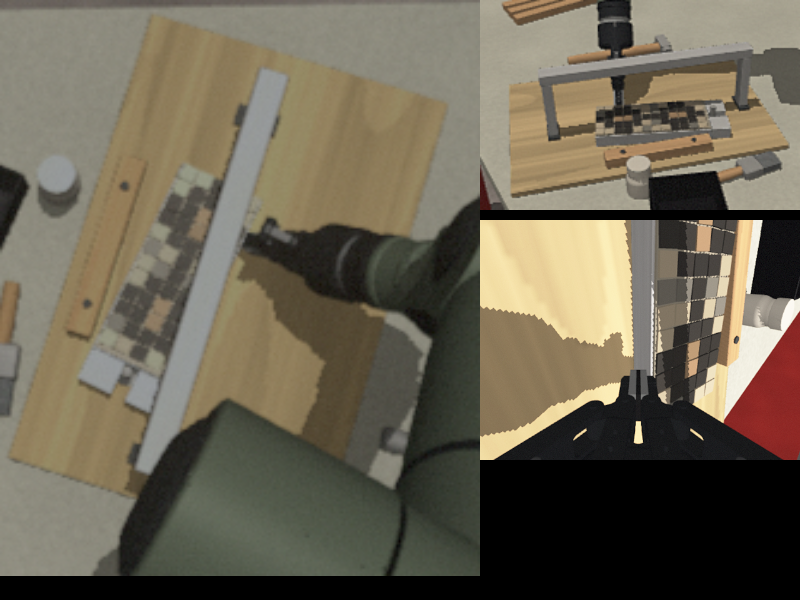

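```bash
python3 fit.py c
```

```text
jig [ 0.62435737 -0.06262033  1.24998968] [ 1.4 -1.2  0.7 -2.   0.4  0.9  0.6  2.7  2.3 -0.1 -1.7 -4.7 -0.7 -3.
  2.3 -1.4  0.5  0.7 -2.2 -0.7]
panel [0.51338028 0.05445164 1.10475261] cost 458.5411764705882 rel yaw deg -8.321470758050415 origin in jig mm [ 76.104477   142.23175515]
10.9667
```

The panel has swung to about -8° relative, the pin is still in the notch, and forces are low. Now the final slow part, stopping on firm contact with the batten.

```bash
python3 - <<'E'
from plan import *
from cell import *
import cv2
gap=float(np.load("gap.npy"))
st=False
for rel,v,F in ((-.10,.04,15),(-.06,.03,12),(-.03,.02,10),(0,.015,8),(.03,.012,8),(.06,.012,8)):
    p,r=pose(rel,gap,.026,rad=RAD-.0025); st=move_l(p,velocity=v,rot=r,until_force=F)
    s=get_state(); print(rel,st,round(s["clock"],2),s["contact_force"].round(1),s["position"].round(4))
    if st: break
for n in ("scene","top","wrist"): cv2.imwrite(f"pics/{n}_d.png",grab_frame(n)["img"][:,:,::-1])
a=cv2.imread('pics/top_d.png')[60:300,200:400];b=cv2.imread('pics/scene_d.png')[130:270,120:340]
c=np.zeros((600,800,3),np.uint8);c[:576,:480]=cv2.resize(a,None,fx=2.4,fy=2.4);c[:210,480:]=cv2.resize(b,(320,210));c[220:460,480:]=cv2.resize(cv2.imread('pics/wrist_d.png'),(320,240))
cv2.imwrite('pics/comb_d.png',c)
E
python3 fit.py d
```

```text
-0.1 False 11.42 [ 0.5 -1.3  0.4] [ 0.6689 -0.0706  0.026 ]
-0.06 False 11.83 [-0.  -0.5  0.3] [ 0.6739 -0.0641  0.026 ]
-0.03 True 12.1 [ 0.6 -1.4  0.7] [ 0.675  -0.0629  0.025 ]
jig [ 0.62435737 -0.06262033  1.24998968] [ 1.4 -1.2  0.7 -2.   0.4  0.9  0.6  2.7  2.3 -0.1 -1.7 -4.7 -0.7 -3.
  2.3 -1.4  0.5  0.7 -2.2 -0.7]
panel [0.51445686 0.05129479 1.21483432] cost 583.8039215686274 rel yaw deg -2.0142531994522406 origin in jig mm [ 73.4481594  140.21463279]
12.45
```

View pics/comb_d.png

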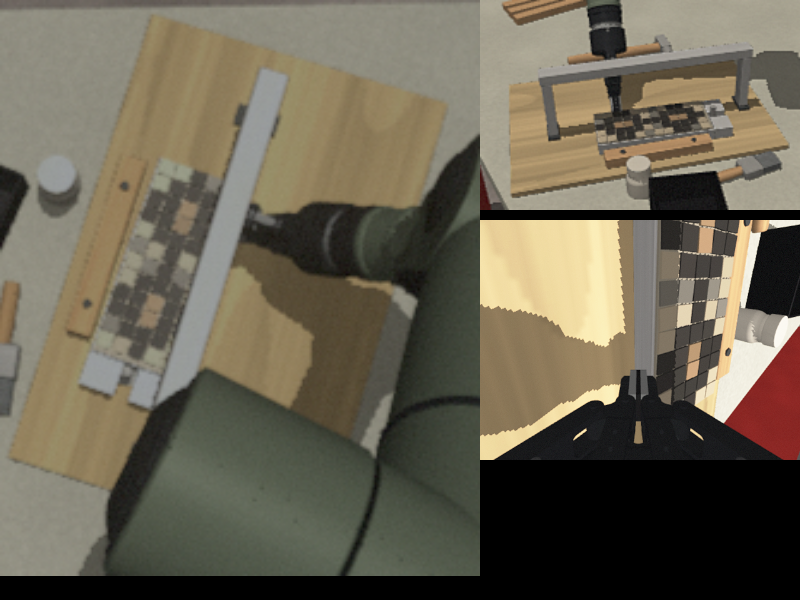

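View pics/wrist_d.png

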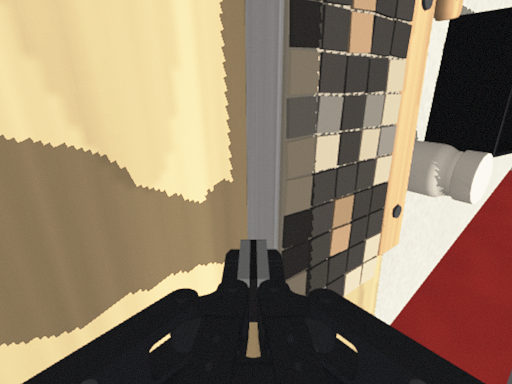

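View pics/top_d.png

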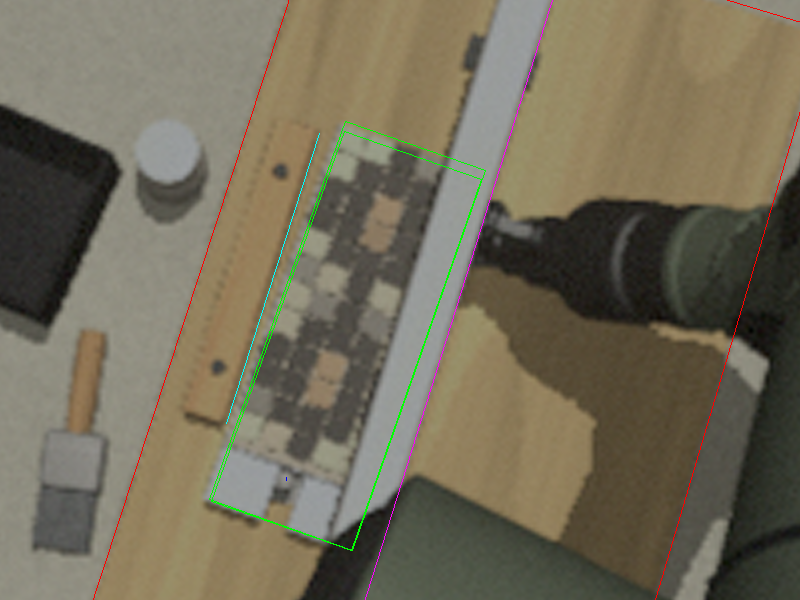

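The pin is still in the notch, but a wedge of about 5–10 mm remains at the far end, so that stop was premature. I'll keep pushing in small slow steps.

```bash
cat > fin.py <<'E'
from plan import *
from cell import *
import cv2,sys
gap=float(np.load("gap.npy")); F=float(sys.argv[1]); tag=sys.argv[2]
for rel in map(float,sys.argv[3:]):
    p,r=pose(rel,gap,.026,rad=RAD-.0025); st=move_l(p,velocity=.015,rot=r,until_force=F)
    s=get_state(); print(rel,st,round(s["clock"],2),s["contact_force"].round(1),"err mm",((p-s["position"])*1e3).round(1),s["tau"].round(1))
    if st: break
E
python3 fin.py 18 e -.03 -.015 0
python3 fit.py e
```

```text
-0.03 False 12.92 [-5.6 -8.9 -2.8] err mm [1.6 2.4 1.8] [  6.4 -62.2  20.7   0.7   4.3   0.1]
-0.015 False 13.27 [-0.8 -7.3 -9.2] err mm [1.6 2.7 3.1] [  5.2 -66.1  20.6   2.    5.   -0. ]
0.0 False 13.62 [  1.   -7.  -11.8] err mm [1.7 2.3 3.4] [  4.2 -67.5  20.9   2.3   5.   -0.1]
jig [ 0.62435737 -0.06262033  1.24998968] [ 1.4 -1.2  0.7 -2.   0.4  0.9  0.6  2.7  2.3 -0.1 -1.7 -4.7 -0.7 -3.
  2.3 -1.4  0.5  0.7 -2.2 -0.7]
panel [0.51261471 0.05144437 1.24901599] cost 710.6117647058825 rel yaw deg -0.0557881816622868 origin in jig mm [ 73.00921944 142.00996878]
13.8167
```

View pics/top_e.png

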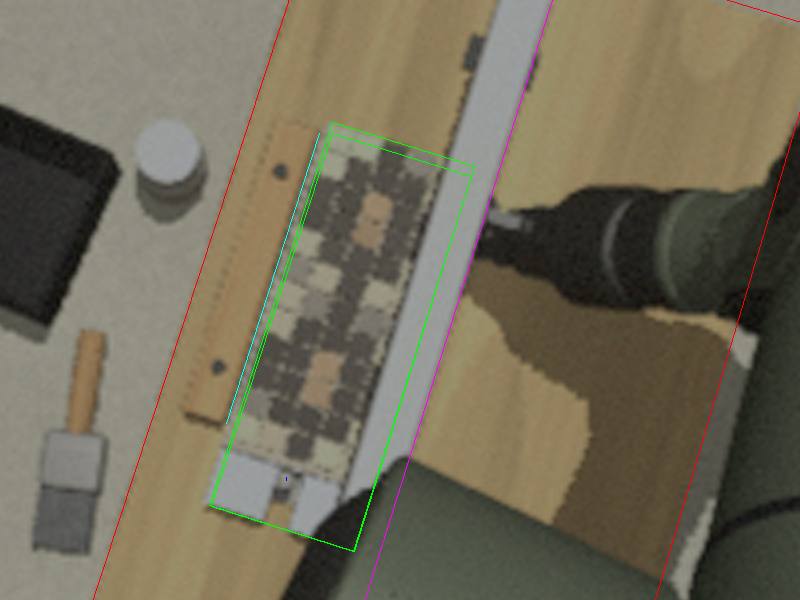

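The panel is now nearly parallel, but a downward force of about 12 N is building on the tool. It may be touching the beam, so I'll check before pushing further.

```bash
python3 - <<'E'
from plan import *
from cell import *
import cv2
s=get_state(); print(s["clock"],s["contact_force"].round(2),s["wrist_torque"].round(3),s["position"].round(4))
a=jig[2]; Rj=np.array([[np.cos(a),np.sin(a),0],[-np.sin(a),np.cos(a),0],[0,0,1]])
print("jig frame F",Rj@s["contact_force"],"M",Rj@s["wrist_torque"],"tcp in jig mm",1e3*(Rj@(s["position"]-np.r_[jig[:2],0])))
im=grab_frame("scene")["img"][90:230,140:320,::-1]; wr=grab_frame("wrist")["img"][:,:,::-1]
cv2.imwrite("pics/s_f.png",cv2.resize(im,None,fx=4,fy=4,interpolation=cv2.INTER_CUBIC)); cv2.imwrite("pics/w_f.png",wr)
E
```

```text
13.8167 [  0.45  -6.04 -12.33] [-2.71   0.667 -0.297] [ 0.6789 -0.057   0.0226]
jig frame F [ -5.59602568  -2.32248736 -12.33331063] M [-0.21743984  2.78266894 -0.29678743] tcp in jig mm [ 23.43663603 -51.63327791  22.57564036]
```

View pics/s_f.png

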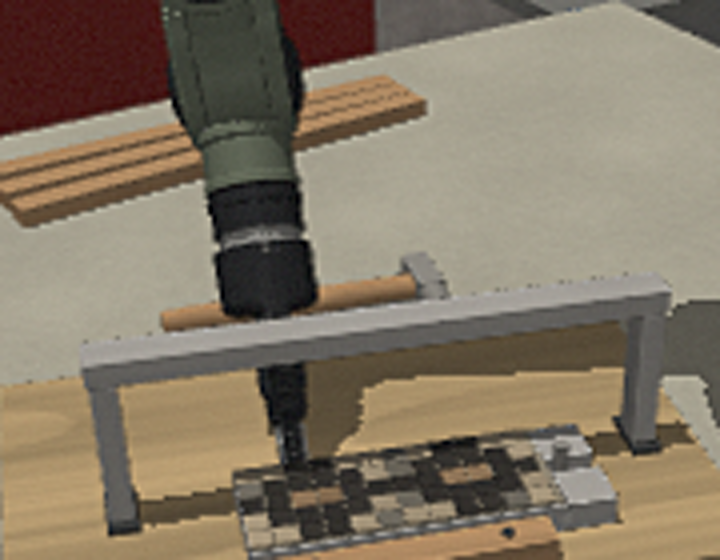

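View pics/w_f.png

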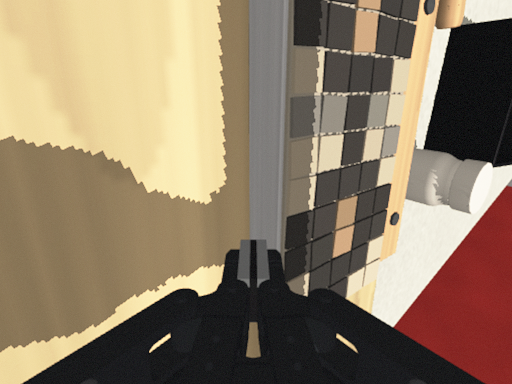

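The moment fits a contact at the fingertip or the beam, so it doesn't settle the question. I'll back off and measure the panel with the arm clear of it.

```bash
python3 - <<'E'
from plan import *
from cell import *
import cv2
u=np.array([np.cos(jig[2]),np.sin(jig[2]),0])
s=get_state();p=s["position"].copy()
for d in (.004,.012,.05):
    t=p-u*d; t[2]=.026 ; move_l(t,velocity=.04 if d<.03 else .08); s=get_state(); print(d,s["contact_force"].round(1),s["wrist_torque"].round(2),(s["position"]-t).round(4))
a=grab_frame("top")["img"][95:245,215:345,::-1];b=grab_frame("scene")["img"][150:260,180:310,::-1]
cv2.imwrite("pics/t_g.png",cv2.resize(a,None,fx=4,fy=4,interpolation=cv2.INTER_CUBIC));cv2.imwrite("pics/s_g.png",cv2.resize(b,None,fx=5,fy=5,interpolation=cv2.INTER_CUBIC))
print(get_state()["clock"])
E
```

```text
0.004 [-2.7 -5.1 -9.7] [-2.14  0.79  0.18] [-0.0014 -0.0013 -0.0014]
0.012 [ 0.  -0.5  0.6] [-0.53  0.21  0.03] [ 0.001  -0.0003  0.0014]
0.05 [ 0.6 -0.1  1.1] [-0.61  0.14  0.02] [-0.0001 -0.0005 -0.0001]
15.3083
```

View pics/t_g.png

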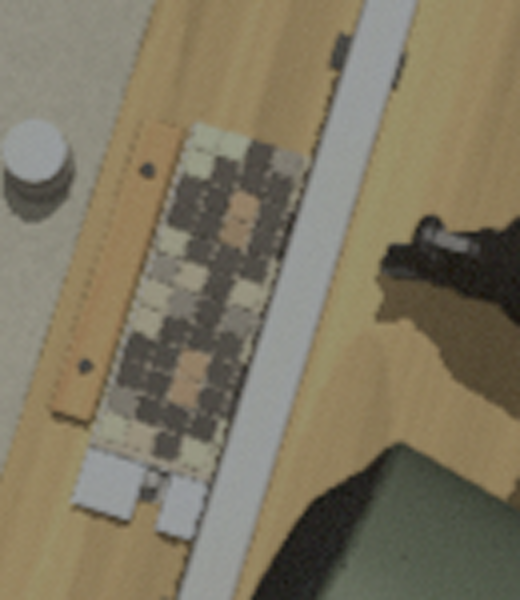

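View pics/s_g.png

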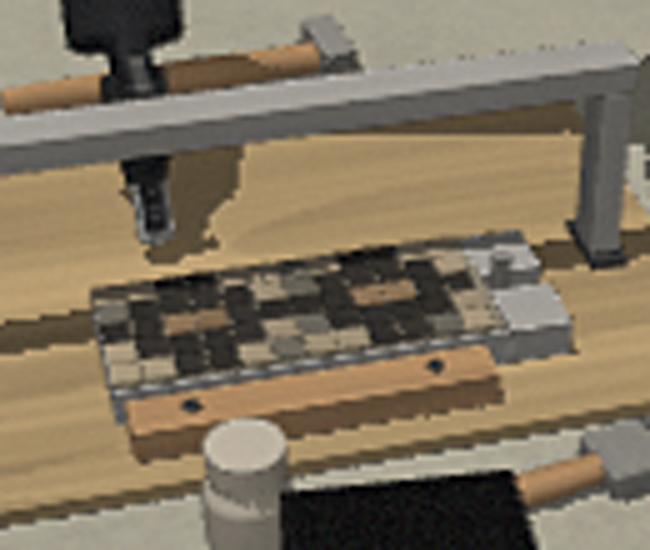

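The panel is nearly home: its near end is on the batten, with a gap of about 3 mm at the far end. The force disappeared on retreat. I'll push again with a 50° tilt for more beam clearance.

```bash
cat > fin2.py <<'E'
import plan
from plan import *
from cell import *
import sys
plan.T=np.radians(50)
a=jig[2]; Rj=np.array([[np.cos(a),np.sin(a),0],[-np.sin(a),np.cos(a),0],[0,0,1]])
def go(gap,v,F=None,rel=0.0):
    p,r=pose(rel,gap,.024,rad=.208,lead=.0035); st=move_l(p,velocity=v,rot=r,until_force=F)
    s=get_state(); print(gap,st,round(s["clock"],2),"Fj",(Rj@s["contact_force"]).round(1),"Mj",(Rj@s["wrist_torque"]).round(2),"err mm",(Rj@(p-s["position"])*1e3).round(1))
    return st
E
python3 - <<'E'
from fin2 import *
for g in (.045,0.0):
    p,r=pose(0,g,.024,rad=.208,lead=.0035); q=ik(p,r); print(None if q is None else q.round(2))
go(.045,.1); st=go(.012,.05,6)
if not st:
    for g in (.008,.006,.004,.002): 
        if go(g,.015,15): break
E
```

```text
[-0.59  0.95  0.05  0.98  0.83 -0.41]
[-0.53  0.93  0.    0.89  0.85 -0.32]
0.045 False 15.67 Fj [0.4 0.3 0. ] Mj [0.05 0.69 0.03] err mm [ 0.2 -0.6  1.6]
0.012 False 16.48 Fj [-0.3 -0.4  0.8] Mj [-0.    0.68 -0.03] err mm [0.1 0.  0. ]
0.008 False 16.89 Fj [-0.5 -0.4  0.9] Mj [-0.    0.76 -0.03] err mm [-0.  -0.   0.1]
0.006 False 17.18 Fj [-0.2  0.1  0.2] Mj [0.01 0.75 0.03] err mm [-0.1 -0.   0. ]
0.004 False 17.46 Fj [-0.2 -0.1  0.4] Mj [-0.03  0.72 -0.03] err mm [-0.1 -0.  -0. ]
0.002 False 17.74 Fj [ 0.1 -0.3 -0.7] Mj [-0.12  0.84 -0.03] err mm [ 0.1  0.1 -0. ]
```

There's no spurious force at this tilt. Continuing in slow steps until firm resistance.

```bash
python3 - <<'E'
from fin2 import *
import cv2
for g in (0,-.002,-.004,-.006,-.008,-.010): 
    if go(g,.012,12): break
    s=get_state()
    if np.linalg.norm(s["contact_force"])>9: break
a=grab_frame("top")["img"][95:245,215:345,::-1];b=grab_frame("scene")["img"][150:260,180:310,::-1]
a=cv2.resize(a,None,fx=3.5,fy=3.5,interpolation=cv2.INTER_CUBIC)
b=cv2.resize(b,(340,288),interpolation=cv2.INTER_CUBIC)
c=np.zeros((540,800,3),np.uint8);c[:525,:455]=a;c[:288,458:798]=b
w_=grab_frame("wrist")["img"][:,:,::-1];c[290:540,458:791]=cv2.resize(w_,(333,250))
cv2.imwrite("pics/h.png",c)
E
```

```text
0 False 18.06 Fj [-2.6 -1.5 -0.2] Mj [-0.15  1.12 -0.22] err mm [ 0.2  0.3 -0. ]
-0.002 False 18.38 Fj [-2.6 -2.9 -0. ] Mj [-0.3   1.3  -0.36] err mm [ 0.2  0.3 -0. ]
-0.004 True 18.61 Fj [-2.7  0.7  1.6] Mj [0.03 0.79 0.01] err mm [2.3 0.6 0.3]
```

View pics/h.png

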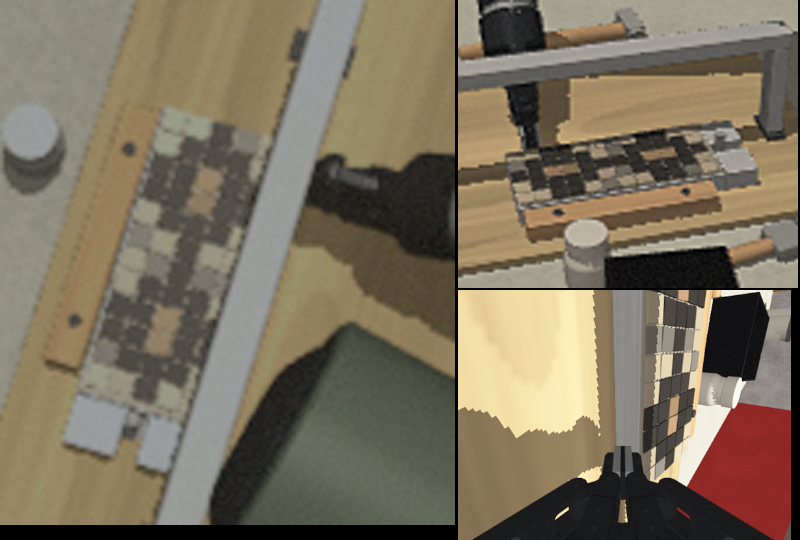

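The panel looks flush. I'll press once more to confirm the stop is rigid, then withdraw and check.

```bash
python3 - <<'E'
from fin2 import *
import cv2
go(-.006,.012,16); 
go(.002,.03); go(.06,.08)
p,r=pose(0,.09,.14,rad=.208,lead=.0035); move_l(p,velocity=.15)
s=get_state(); print(s["clock"],s["contact_force"].round(1))
a=grab_frame("top")["img"][95:245,215:345,::-1];b=grab_frame("scene")["img"][165:255,190:310,::-1]
cv2.imwrite("pics/t_i.png",cv2.resize(a,None,fx=4,fy=4,interpolation=cv2.INTER_CUBIC));cv2.imwrite("pics/s_i.png",cv2.resize(b,None,fx=6,fy=6,interpolation=cv2.INTER_CUBIC))
E
python3 fit.py i
```

```text
-0.006 True 19.12 Fj [-3.3 -0.3  2. ] Mj [0.07 0.78 0.09] err mm [4.2 0.7 0.9]
0.002 False 19.4 Fj [-0.7 -0.3  0.3] Mj [-0.01  0.74 -0.02] err mm [-0.1 -0.4  0.4]
0.06 False 20.27 Fj [-0.1 -0.1  0.1] Mj [-0.    0.75 -0.01] err mm [-0.2 -0.1  0. ]
21.225 [-0.9  0.4 -0.4]
jig [ 0.62435737 -0.06262033  1.24998968] [ 1.4 -1.2  0.7 -2.   0.4  0.9  0.6  2.7  2.3 -0.1 -1.7 -4.7 -0.7 -3.
  2.3 -1.4  0.5  0.7 -2.2 -0.7]
panel [0.51347822 0.05482236 1.25739093] cost 733.9215686274508 rel yaw deg 0.42406044626536743 origin in jig mm [ 76.48716108 142.25570582]
21.525
```

View pics/t_i.png

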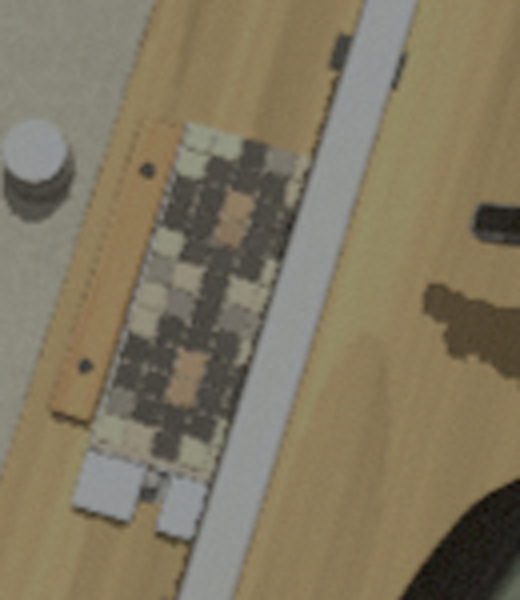

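View pics/s_i.png

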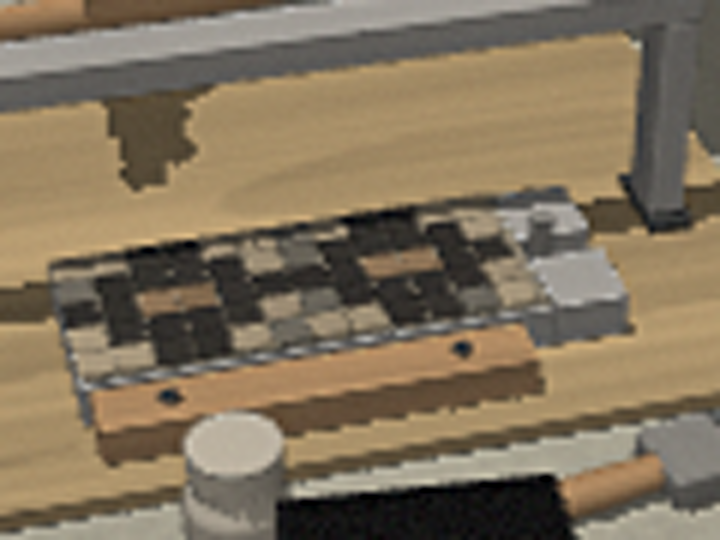

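The panel lies parallel against the batten with an even thin strip along it, and the pin is in the notch. The second press stopped at the same place within about 0.1 mm.

```bash
python3 -c "
from cell import *
sign_off()"
```

```text
the job is handed in; nothing more can be done
```

I swung the mosaic panel round the pivot pin, in under the bridge, until its long edge lay along the stop batten, and handed the job in at about 21.5 s. I pushed slowly with the shut fingers, tool tilted back, moving round the pin in small arc steps.

**Mishap on the way:** the first final push, with the tool tilted 38°, built up a downward force of about 12 N just short of home. It was probably the gripper touching the bridge beam, though I did not confirm that. I backed off and finished the push at a 50° tilt, where the force did not come back.

**Checks that passed:**
- **Flush on the batten:** two presses, stopping at 12 N and 16 N, ended within about 0.1 mm of each other, so the panel is up against something rigid. The last scene picture shows an even strip all along the batten.
- **Pin seated:** the pin shows in the notch in both the top and scene pictures.
- **Robot clear:** the arm had withdrawn and was touching nothing at hand-in.
- **Other objects:** the jar, brush, hammer and crate look unmoved in the pictures. I did not measure them, and the last close-ups do not show the hammer or the whole of the brush and crate.

**Checks that disagreed:** the last camera fit gave the panel 0.4° from parallel to the jig and its origin about 4 mm from nominal. The fit showed a similar offset (about 4 mm) at the start with the pin in the notch, so I relied on the contact stop and the pictures instead.

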